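# Set the lamp sizing gauge to the red stop

## Robot

A 6-joint arm with a two-finger parallel gripper is mounted at the origin on the work surface. World frame = base frame: x ahead of the robot, y to its left, z up, the work surface at z = 0. Lengths are in m, angles in rad, forces in N, time in s.
With the tool pointing down it reaches from about 0.3 to 0.775 m from the base axis. Payload 14.6 kg.
Tool frame: the origin (TCP) lies at the very end of the fingers, on their centre line; the grasp point (between the pads) lies 19 mm behind it; z points along the fingers, y is the line along which they close (so a half turn about z gives the same grasp; the last joint's range is limited). The gripper opens to 94 mm and grips with 3 to 60 N. Pads are 16 mm wide; open, the fingers measure 119 mm over their backs; the gripper's body (75 mm by 177 mm) begins 78 mm behind the grasp point.
Start: joints at [-1.338, 0.3, 1.521, -0, 1.321, -0.067], TCP at [0.162, -0.525, 0.205] pointing down, gripper open.
Joint ranges: [-3.03, 3.03], [-0.79, 2.21], [0.23, 2.52], [-1.04, 4.18], [0, 3.07], [-2.55, 2.55]. Speed limits (rad/s): [2.22, 2.22, 2.57, 3.14, 3.14, 3.14].

## Interface

Orientations are given as [roll, pitch, yaw] about the fixed x, y, z axes, in that order (R = Rz(yaw) Ry(pitch) Rx(roll)).
In Python, from station import ctrl gives the robot as it stands.
- The arm moves only by the tool move_arm, never from a script. Its argument "increments" is a list of rows, each a list of 7 numbers: the opening, from 0 (shut) to 1 (fully open), then the shift along the tool's x, y, z in units of 50 mm (1.0 is 50 mm), then the turn, a rotation vector about the tool's x, y, z in rad. In form: [[claw, tx, ty, tz, rx, ry, rz], ...]. A call has 1 to 20 rows; each row shifts and turns the commanded pose from where the row before left it, along the tool's axes as they then stand; what a row does not reach is not made up. A row lasts 1/10 s, in which the tool goes at most 50 mm and 8.59 degrees, less where a joint would pass 70% of its speed; a pose out of reach is approached as far as the arm can. A call is refused whole if a number of a shift passes 1 or a number of a turn 0.15, either way. A call with a gripper value outside its range is refused whole. The fingers move at their own pace and stop on an object; "force" is the grip in N (left out, the last holds). Time passes only in rows, so rows that do not move let the fingers close. It gives the time, the measured TCP pose, the force, the opening and the grip force at its end, in the units of the state.
- ctrl.get_obs(): the state, without advancing time (a new reading comes with each control period).
- ctrl.camera(name): name is "scene" or "side" or "wrist"; returns a dict with "color" (400x640x3 uint8, blue, green, red), "K" (3x3 intrinsics, pixels), "pose" (4x4, takes a point from camera to world coordinates); the wrist camera has in their place "tool_from_camera" (4x4, takes a point from camera to tool coordinates, whose origin is the TCP and whose axes are the flange's). Camera axes: x right, y down, z forward; pixel columns grow to the right and rows downward; lengths in m; the calibration is good to about 2 mm. A picture is of the moment at which its call begins: read the wrist's pose just before it. There is no depth.
- ctrl.hand_in(): hands the job in; it is judged then, once.
Trained networks look in a picture, given as the dict that the camera call returned (one of the last four; its "shot" number tells which), for a name from the list of things; names that differ only in an ending like _2 or _b are one class to them, and where a whole thing is asked for, a point or a joint stands for the part that bears it (a point fixed in the world has none). Each returns a list of dicts, best first, with "conf" (0 to 1); they miss things now and then, are a little off and sometimes report something else, mostly with a low value. They report only what shows in the picture. A call takes as long as a camera call.
- ctrl.cut_out(name, picture): "mask" (400x640 bool, what is visible of it) and "centre" ([row, column] in pixels, amid what is visible of it).
The state is a dict: "time_s": time; "qpos": joint angles; "joint_vel": joint speeds; "tau": joint torques, N m; "ee_pos": TCP position; "eef_rot": TCP orientation; "force": force on the tool from outside, world axes, zero at the start; "moment": the same for the moment, N m; "grip_width": finger opening in m; "grip_force": force on a finger pad.
Only numpy, scipy, OpenCV 4.12 (cv2) and the standard library are available. Lean on these libraries where they do the work, as an engineer would, in place of code of your own. Each camera call takes 0.05 s, during which the arm holds its last target. There are 200 camera calls.

## Task

Set the lamp sizing gauge to its red stop: press down the yellow pad in the middle of the black slider to free its brake, then, with the pad kept pressed, push the slider along the rail until it is fully against the red stop. Then let the pad come up and move clear, so that the brake holds the slider there. Only press and push with the fingertips: do not force the slider along while the pad is up, and leave the loose parts on the board and bench where they are.

Things in the scene. Friction and masses are not known exactly. Their poses are not given: they have to be found in the camera images.
- gauge: The lamp sizing gauge, fixed to the bench: a plywood board 240 x 480 mm and 12 mm thick with a straight aluminium rail 50 mm wide and 420 mm long along its y axis, at x = 0; the rail's top is 42 mm above the bench. Origin: on the bench, under the middle of the rail. Its y axis runs along the rail, z up.
- slider (a joint): Position of the black slider along the rail, in m: 0 at the rail's middle, growing towards the gauge's +y. Held by its brake it gives way only to some 12 to 18 N; with the pad pressed it slides with about 1 N of friction and some damping. Its end walls strike the stops; it cannot leave the rail.
- slider_mid (a point): Point on the slider over the rail's centre line, midway between its ends, 60 mm above the bench. The slider is 84 mm long along the rail, 56 mm wide: two upright end walls, each 12 mm thick, tops 83 mm above the bench, leave a 60 mm gap open at both sides. An aluminium jaw (top 68 mm above the bench) sticks out to the gauge's +x.
- brake (a joint): How far the yellow brake pad is pressed down, in m: about 0 when it is up (brake on), 0.008 fully down. A spring holds it up: it begins to give at about 10 N and takes about 12 N when fully down. Pressed by 2 mm or more, the brake is free; let go, the pad springs up and the brake holds.
- pad_top (a point): Centre of the top face of the yellow pad in the slider's middle, between the two end walls; the pad is 56 mm along the rail and 38 mm across, its top 60 mm above the bench when up. It travels with the slider and goes down when pressed.
- stop_red: The red stop, a block clamped on the rail (fixed): 20 mm long along the rail, 56 mm wide, its top 77 mm above the bench. It may be on either side of the slider. Origin: on the bench level under the block's middle; its axes are the gauge's. The slider stands against it when their middles are 52 mm apart along the rail.
- stop_grey: The grey stop, the same block in grey, clamped on the rail on the other side of the slider: not the one wanted.
- bulb_carton: Loose yellow carton 45 x 60 x 45 mm on the board, on the robot's side of the rail. Origin under its middle. Leave alone.
- wood_block: Loose piece of light wood 35 x 90 x 20 mm on the board. Origin under its middle. Leave alone.
- bulb_socket: Loose bulb socket standing on the board, 36 mm across, 48 mm high, amber tip. Origin under its middle. Leave alone.
- screwdriver: Loose screwdriver with an orange handle, lying on the bench at the robot's right. Leave alone.
- tape_roll: Loose clear ring of tape, 90 mm across, 48 mm high, on the bench at the robot's left. Origin under its middle. Leave alone.
- polish_jar: Loose jar 70 mm across, 75 mm high, on the bench at the robot's left. Origin under its middle. Leave alone.
- side_marker: Loose red side-marker lamp with a black back, 35 x 120 x 30 mm, on the bench at the robot's right. Origin under its middle. Leave alone.

How it is judged:
On the way, in this order (a step that is already met when the one before it is completed fails the run):
1. the yellow pad is pressed down by 2 mm or more with the slider still where it started (within 15 mm) (value of joint brake above 0.002 m and distance of slider_mid from where it was at the start of the episode below 0.015 m), for 0.1 s.
2. the slider is against the red stop (gap under 3 mm) (horizontal distance between slider_mid and stop_red below 0.055 m), for 0.1 s.
At the end, for the whole second after the job is handed in: The slider rests against the red stop (gap under 3 mm) with the pad up (within 1 mm) and the slider still; every loose part is within 20 mm of where it started (horizontal distance between slider_mid and stop_red below 0.055 m and value of joint brake below 0.001 m and velocity of joint slider between -0.005 and 0.005 m/s and distance of each of bulb_carton, wood_block, bulb_socket, screwdriver, tape_roll, polish_jar, side_marker from where it was at the start of the episode below 0.02 m); the robot touches nothing.
It fails at once if the pad is up while the slider is on its way (more than 15 mm from its start and more than 13 mm from the red stop): forced, flicked or let go (value of joint brake below 0.0005 m and distance of slider_mid from where it was at the start of the episode above 0.015 m and horizontal distance between slider_mid and stop_red above 0.065 m).
It fails at once if a loose part is lifted, carried or shoved more than 20 mm (distance of any of bulb_carton, wood_block, bulb_socket, screwdriver, tape_roll, polish_jar, side_marker from where it was at the start of the episode above 0.02 m).
It also fails if it takes over 35 s, if anything falls off the work surface, if the arm or the gripper's body presses on something with over 40 N, if the wrist force passes 120 N, or if a joint passes its speed limit or range.

## Working session

There is one attempt and no reset: what is moved stays moved. The work goes in short steps, Python scripts to look and compute and a tool call to move; the robot and the scene stay as the last step left them, time stands still between calls to the robot, and variables do not carry over. Pictures are saved under pics/ and viewed, at most 10 in all, crops included, and the job is handed in when it is done.

Besides the shell and the picture viewer there is one more tool, called after ">>>" as name(argument=value, ...), one argument or row to a line, values as JSON. move_arm: Moves the arm, as the interface text tells. Its arguments: {"type":"object","properties":{"increments":{"type":"array","items":{"type":"array","items":{"type":"number"}}},"force":{"type":"number"}},"required":["increments"]}

```bash
mkdir -p pics; cat > h.py <<'E'
import numpy as np, cv2
from station import ctrl
def ray(c,px):  # px=[row,col]
    d=np.linalg.inv(c["K"])@[px[1],px[0],1.]
    P=np.array(c["pose"]); return P[:3,3],P[:3,:3]@d
def atz(c,px,z):
    o,d=ray(c,px); return o+d*(z-o[2])/d[2]
def tri(obs):
    A=np.zeros((3,3));b=np.zeros(3)
    for c,px in obs:
        o,d=ray(c,px);d=d/np.linalg.norm(d);M=np.eye(3)-np.outer(d,d);A+=M;b+=M@o
    return np.linalg.solve(A,b)
E
python3 - <<'E'
from h import *
np.set_printoptions(precision=3,suppress=True)
o=ctrl.get_obs();print(o["time_s"],o["ee_pos"],o["eef_rot"],o["force"])
cs={n:ctrl.camera(n) for n in("scene","side")}
for n,c in cs.items():cv2.imwrite(f"pics/{n}1.png",c["color"])
for t in ("gauge","pad_top","slider","stop_red","stop_grey","bulb_carton","wood_block","bulb_socket"):
    ob=[]
    for n,c in cs.items():
        r=ctrl.cut_out(t,c)
        if r: print(t,n,r[0]["conf"],r[0]["centre"],r[0]["mask"].sum());ob.append((c,r[0]["centre"]))
    if len(ob)==2: print("   ",tri(ob))
E
```

```text
0.0 [ 0.162 -0.525  0.205] [-3.14 -0.    0.3 ] [1.313 0.197 0.972]
gauge scene 0.91 [210.2, 330.7] 8153
gauge side 0.69 [238.3, 295.2] 6554
    [ 0.583  0.056 -0.019]
pad_top scene 0.61 [198.2, 338.7] 158
pad_top side 0.62 [166.4, 404.3] 226
    [ 0.461 -0.032  0.182]
slider scene 0.75 [198.6, 340.0] 560
slider side 0.61 [214.6, 298.8] 646
    [0.59  0.057 0.064]
stop_red scene 0.47 [173.9, 368.2] 270
stop_red side 0.51 [239.5, 271.8] 307
    [0.614 0.191 0.061]
stop_grey scene 0.47 [222.2, 298.7] 202
stop_grey side 0.69 [196.1, 324.3] 232
    [ 0.545 -0.079  0.061]
bulb_carton scene 0.55 [159.6, 346.9] 341
bulb_carton side 0.75 [257.2, 300.5] 556
    [0.518 0.215 0.041]
wood_block scene 0.55 [208.1, 282.8] 344
wood_block side 0.54 [215.5, 353.2] 299
    [ 0.449 -0.053  0.021]
bulb_socket scene 0.67 [177.9, 325.3] 81
bulb_socket side 0.63 [242.5, 324.2] 185
    [0.491 0.117 0.026]
```

```bash
python3 -c "
import cv2,numpy as np
a=cv2.imread('pics/scene1.png')[110:290,200:460];b=cv2.imread('pics/side1.png')[130:310,200:460]
cv2.imwrite('pics/both.png',np.vstack([cv2.resize(i,None,fx=1.66,fy=1.66,interpolation=2) for i in(a,b)]))
cv2.imwrite('pics/both.png',np.hstack([cv2.resize(i,(400,277*2),interpolation=2) if 0 else cv2.resize(i,None,fx=1.53,fy=3,interpolation=2)[:, :] for i in(a,b)]) if 0 else np.vstack([cv2.resize(i,(433,300),interpolation=2) for i in(a,b)]))"
```

```text
(no output)
```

View pics/both.png

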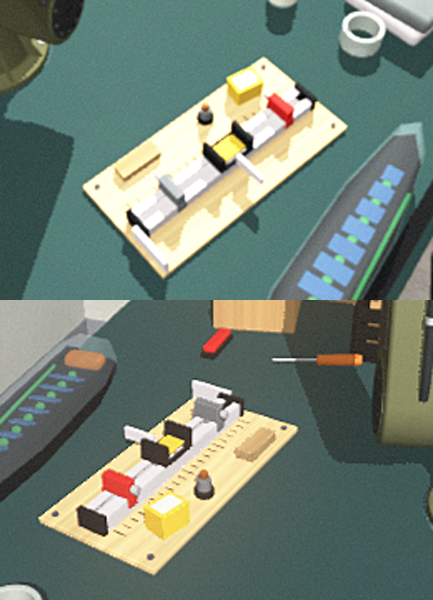

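View pics/scene1.png

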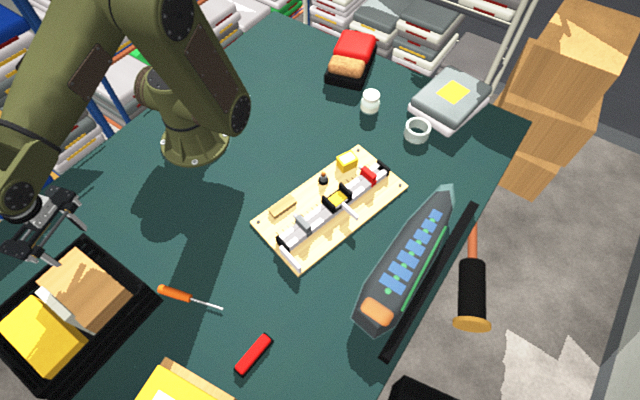

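>>> move_arm(
  increments=[
    [0,0.64,-0.48,0,0,0,0],
    [0,0.64,-0.48,0,0,0,0],
    [0,0.64,-0.48,0,0,0,0],
    [0,0.64,-0.48,0,0,0,0],
    [0,0.64,-0.48,0,0,0,0],
    [0,0.64,-0.48,0,0,0,0],
    [0,0.64,-0.48,0,0,0,0],
    [0,0.64,-0.48,0,0,0,0],
    [0,0.64,-0.48,0,0,0,0],
    [0,0.64,-0.48,0,0,0,0],
    [0,0.64,-0.48,0,0,0,0],
    [0,0.64,-0.48,0,0,0,0],
    [0,0.64,-0.48,0,0,0,0],
    [0,0.64,-0.48,0,0,0,0],
    [0,0.64,-0.48,0,0,0,0],
    [0,0.64,-0.48,0,0,0,0],
    [0,0.64,-0.48,0,0,0,0],
    [0,0.64,-0.48,0,0,0,0],
  ],
)

```text
time_s: 2.7
ee_pos: [0.5859, 0.0589, 0.2054]
eef_rot: [3.142, -0.0, 0.3]
force: [0.2, 0.7, 0.4]
grip_width: 0.0005
grip_force: 0.0
```

>>> move_arm(
  increments=[
    [0,0,0,0,0,0,-0.128],
    [0,0,0,0,0,0,-0.128],
    [0,0,0,0,0,0,-0.128],
    [0,0,0,0,0,0,-0.128],
    [0,0,0,0,0,0,-0.128],
    [0,0,0,0,0,0,-0.128],
    [0,0,0,0,0,0,-0.128],
    [0,0,0,0,0,0,-0.128],
    [0,0,0,0,0,0,0],
    [0,0,0,0,0,0,0],
  ],
)

```text
time_s: 3.7
ee_pos: [0.5852, 0.0574, 0.2054]
eef_rot: [-3.142, -0.0, 1.32]
force: [0.3, 0.2, -0.4]
grip_width: 0.0008
grip_force: 0.0
```

```bash
python3 - <<'E'
from h import *
from scipy.spatial.transform import Rotation as R
np.set_printoptions(precision=4,suppress=True)
o=ctrl.get_obs();print(o["time_s"],o["ee_pos"],o["eef_rot"],o["force"],o["grip_width"],o["qpos"])
c=ctrl.camera("wrist");T=np.eye(4);T[:3,:3]=R.from_euler("xyz",o["eef_rot"]).as_matrix();T[:3,3]=o["ee_pos"]
c["pose"]=T@c["tool_from_camera"];print(c["pose"][:3])
cv2.imwrite("pics/w1.png",c["color"])
for t,z in (("pad_top",.06),("slider",.07),("stop_red",.077),("stop_grey",.077),("gauge",.03)):
    r=ctrl.cut_out(t,c)
    if r: print(t,r[0]["conf"],r[0]["centre"],atz(c,r[0]["centre"],z))
E
```

```text
3.7 [0.5852 0.0574 0.2054] [-3.1416 -0.      1.32  ] [ 0.2846  0.151  -0.39  ] 0.0007579971561329597 [0.0355 0.3849 1.4076 0.     1.3491 0.2862]
[[ 0.9689 -0.2407 -0.0584  0.6017]
 [-0.2476 -0.9417 -0.2278  0.1227]
 [-0.0002  0.2352 -0.9719  0.3848]]
pad_top 0.65 [185.8, 313.8] [0.5799 0.0584 0.06  ]
slider 0.67 [188.3, 318.5] [0.5847 0.0565 0.07  ]
stop_red 0.81 [46.8, 308.9] [0.6101 0.1921 0.077 ]
stop_grey 0.62 [56.0, 219.9] [0.5264 0.2052 0.077 ]
gauge 0.72 [128.6, 301.4] [0.5809 0.1211 0.03  ]
```

View pics/w1.png

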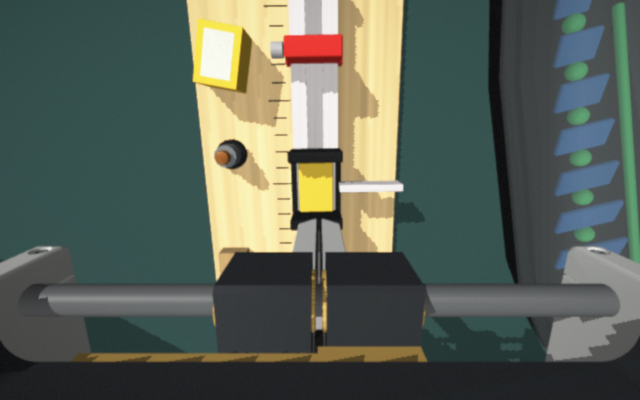

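```bash
python3 - <<'E'
from h import *
from scipy.spatial.transform import Rotation as R
np.set_printoptions(precision=4,suppress=True)
o=ctrl.get_obs()
c=ctrl.camera("wrist");T=np.eye(4);T[:3,:3]=R.from_euler("xyz",o["eef_rot"]).as_matrix();T[:3,3]=o["ee_pos"]
c["pose"]=T@c["tool_from_camera"]
for n,p,z in(("wallred top front edge",(150,316),.083),("wall inner edge",(161,316),.083),("far wall inner top",(215,316),.083),("far wall outer top",(228,316),.083),("red",(38,313.5),.077),("red near edge",(47,313.5),.077),("pad",(187,316),.06)):print(n,atz(c,p,z))
im=c["color"][130:250,260:380];cv2.imwrite("pics/w2.png",cv2.resize(im,None,fx=4,fy=4,interpolation=2))
E
```

```text
wallred top front edge [0.5926 0.0976 0.083 ]
wall inner edge [0.5899 0.087  0.083 ]
far wall inner top [0.5758 0.0321 0.083 ]
far wall outer top [0.5723 0.0181 0.083 ]
red [0.6158 0.1984 0.077 ]
red near edge [0.6139 0.1909 0.077 ]
pad [0.5819 0.0564 0.06  ]
```

View pics/w2.png

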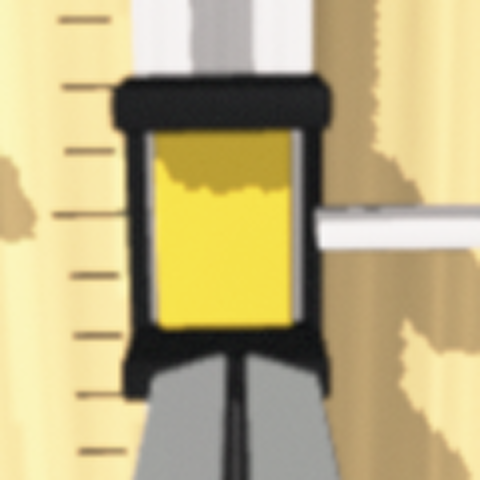

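>>> move_arm(
  increments=[
    [0,0,-0.06,0.4,0,0,0],
    [0,0,0,0.6,0,0,0],
    [0,0,0,0.6,0,0,0],
    [0,0,0,0.6,0,0,0],
    [0,0,0,0.4,0,0,0],
    [0,0,0,0.1,0,0,0],
    [0,0,0,0,0,0,0],
    [0,0,0,0,0,0,0],
  ],
)

```text
time_s: 4.85
ee_pos: [0.5829, 0.0582, 0.0717]
eef_rot: [3.14, -0.001, 1.324]
force: [0.7, 0.1, 0.5]
grip_width: 0.0005
grip_force: 0.0
```

>>> move_arm(
  increments=[
    [0,0,0,0.1,0,0,0],
    [0,0,0,0.06,0,0,0],
    [0,0,0,0.06,0,0,0],
    [0,0,0,0.04,0,0,0],
    [0,0,0,0,0,0,0],
    [0,0,0,0,0,0,0],
  ],
)

```text
time_s: 5.45
ee_pos: [0.5825, 0.0582, 0.0584]
eef_rot: [3.141, -0.0, 1.324]
force: [-3.8, 0.3, 9.7]
grip_width: 0.0006
grip_force: 4.9
```

>>> move_arm(
  increments=[
    [0,0,0,0.04,0,0,0],
    [0,0,0,0.04,0,0,0],
    [0,0,0,0.03,0,0,0],
    [0,0,0,0,0,0,0],
    [0,0,0,0,0,0,0],
    [0,0,0,0,0,0,0],
  ],
)

```text
time_s: 6.05
ee_pos: [0.5826, 0.0582, 0.0531]
eef_rot: [3.141, -0.0, 1.324]
force: [-3.7, 0.4, 11.5]
grip_width: 0.0006
grip_force: 5.6
```

>>> move_arm(
  increments=[
    [0,0.04,0,0,0,0,0],
    [0,0.08,0,0,0,0,0],
    [0,0.1,0,0,0,0,0],
    [0,0.1,0,0,0,0,0],
    [0,0.1,0,0,0,0,0],
    [0,0.1,0,0,0,0,0],
    [0,0.1,0,0,0,0,0],
    [0,0.1,0,0,0,0,0],
    [0,0.08,0,0,0,0,0],
    [0,0,0,0,0,0,0],
    [0,0,0,0,0,0,0],
  ],
)

```text
time_s: 7.15
ee_pos: [0.5921, 0.0975, 0.0529]
eef_rot: [3.141, -0.001, 1.324]
force: [-6.7, 2.8, 10.1]
grip_width: 0.0004
grip_force: 5.6
```

```bash
python3 - <<'E'
from h import *
from scipy.spatial.transform import Rotation as R
np.set_printoptions(precision=4,suppress=True)
o=ctrl.get_obs();print(o["time_s"],o["ee_pos"],o["force"])
c=ctrl.camera("wrist");T=np.eye(4);T[:3,:3]=R.from_euler("xyz",o["eef_rot"]).as_matrix();T[:3,3]=o["ee_pos"]
c["pose"]=T@c["tool_from_camera"]
cv2.imwrite("pics/w3.png",c["color"])
E
```

```text
7.15 [0.5921 0.0975 0.0529] [-6.7328  2.7623 10.1038]
```

View pics/w3.png

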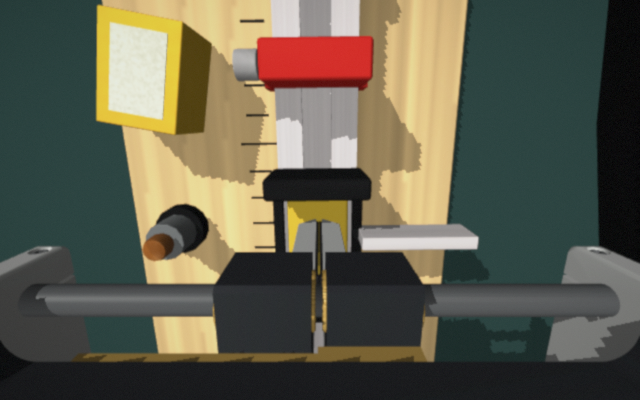

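>>> move_arm(
  increments=[
    [0,0.05,-0.01,0,0,0,0],
    [0,0.1,-0.01,0,0,0,0],
    [0,0.1,-0.01,0,0,0,0],
    [0,0.1,-0.01,0,0,0,0],
    [0,0.1,0,0,0,0,0],
    [0,0.1,0,0,0,0,0],
    [0,0.1,0,0,0,0,0],
    [0,0.1,0,0,0,0,0],
    [0,0.08,0,0,0,0,0],
    [0,0.04,0,0,0,0,0],
    [0,0,0,0,0,0,0],
  ],
)

```text
time_s: 8.3
ee_pos: [0.602, 0.14, 0.0536]
eef_rot: [3.138, -0.002, 1.324]
force: [1.4, 0.9, 11.6]
grip_width: 0.0006
grip_force: 5.5
```

>>> move_arm(
  increments=[
    [0,0.04,0,0,0,0,0],
    [0,0.04,0,0,0,0,0],
    [0,0.04,0,0,0,0,0],
    [0,0,0,0,0,0,0],
    [0,0,0,0,0,0,0],
  ],
)

```text
time_s: 8.8
ee_pos: [0.6031, 0.1449, 0.0534]
eef_rot: [3.139, -0.0, 1.324]
force: [-0.7, -4.8, 11.0]
grip_width: 0.0003
grip_force: 5.6
```

```bash
python3 - <<'E'
from h import *
c=ctrl.camera("wrist");cv2.imwrite("pics/w4.png",c["color"])
E
```

```text
(no output)
```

View pics/w4.png

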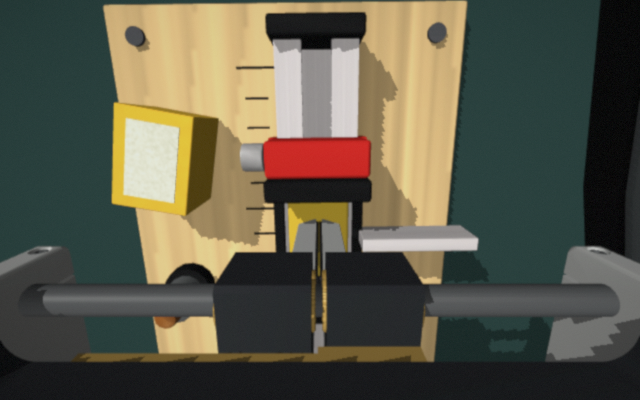

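The slider now appears flush against the red stop, and the resistance has risen. I'll push a little more to confirm.

>>> move_arm(
  increments=[
    [0,0.06,0,0,0,0,0],
    [0,0.06,0,0,0,0,0],
    [0,0.06,0,0,0,0,0],
    [0,0,0,0,0,0,0],
    [0,0,0,0,0,0,0],
  ],
)

```text
time_s: 9.35
ee_pos: [0.6053, 0.1534, 0.0533]
eef_rot: [3.139, 0.0, 1.324]
force: [-0.9, -5.9, 10.8]
grip_width: 0.0005
grip_force: 5.6
```

```bash
python3 - <<'E'
from h import *
c=ctrl.camera("wrist");cv2.imwrite("pics/w5.png",cv2.resize(c["color"][120:290,220:400],None,fx=3,fy=3,interpolation=2))
E
```

```text
(no output)
```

View pics/w5.png

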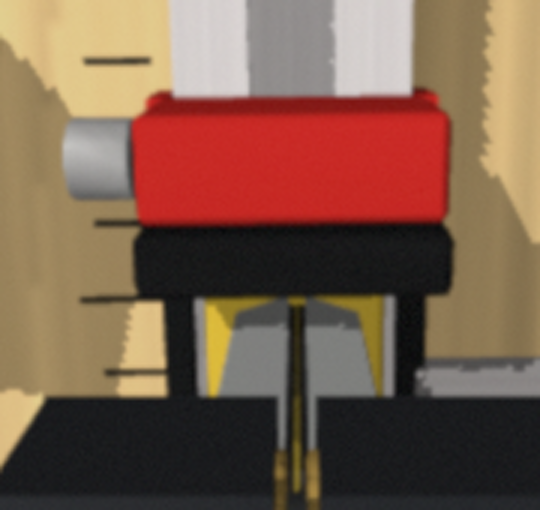

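The finger slid forward over the pad while the slider stayed put, so it is against the stop. Next I'll lift straight up and clear.

>>> move_arm(
  increments=[
    [0,0,0,-0.08,0,0,0],
    [0,0,0,-0.1,0,0,0],
    [0,0,0,-0.1,0,0,0],
    [0,0,0,-0.3,0,0,0],
    [0,0,0,-0.6,0,0,0],
    [0,0,0,-0.6,0,0,0],
    [0,0,0,-0.6,0,0,0],
    [0,0,0,0,0,0,0],
    [0,0,0,0,0,0,0],
    [0,0,0,0,0,0,0],
  ],
)

```text
time_s: 10.4
ee_pos: [0.6039, 0.154, 0.1699]
eef_rot: [-3.14, 0.001, 1.324]
force: [0.7, -0.3, 0.1]
grip_width: 0.0005
grip_force: 0.0
```

```bash
python3 - <<'E'
from h import *
c=ctrl.camera("wrist");cv2.imwrite("pics/w6.png",c["color"])
E
```

```text
(no output)
```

View pics/w6.png

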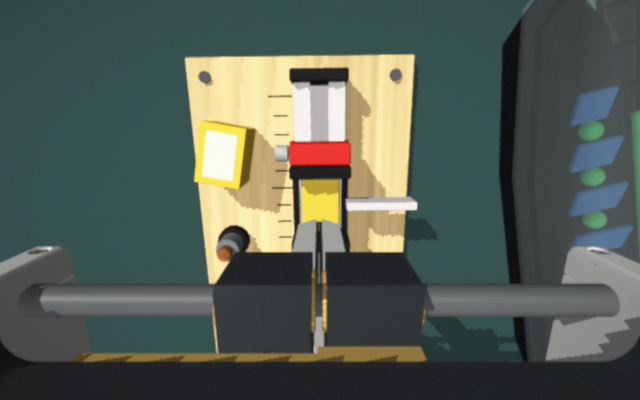

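The slider (wall at row 172) touches the red stop (row 153), the pad is up, and the carton and socket look undisturbed. Handing in.

```bash
python3 -c "
from station import ctrl
print(ctrl.hand_in())"
```

```text
the job is handed in; nothing more can be done
None
```

I pressed the pad, pushed the slider against the red stop, released the pad and moved clear, and handed the job in after about 10.5 s; the hand-in returned no verdict, but the last picture shows the slider touching the red stop.

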